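# Make up two pharmacy orders and stack the emptied tray

## Task

Make up the two orders: stand the squat black jar and the amber dropper bottle in the oblong grey tray, one in each compartment, and stand the carton and the slim black jar (now in the little steel tray) together in the square grey tray. Then stack the emptied little steel tray on the two spare steel trays, nested squarely like them. Leave everything upright, and do not push the glass beaker about or knock it over.

Things in the scene. Friction and masses are not known exactly. Their poses are not given: they have to be found in the camera images.
- squat_jar: Loose squat black screw-lid jar with a blank white label band: an upright cylinder of diameter 60 mm, height 50 mm, about 90 g. Origin at the centre of its underside, z up. Stands on the bench.
- dropper_bottle: Loose amber glass dropper bottle with blank label: body an upright cylinder of diameter 36 mm and 54 mm high, above it a black collar (20 mm wide) and a rubber bulb (12 mm wide), 82 mm high in all, about 80 g. Origin at the centre of its underside, z up. Stands on the bench.
- carton: Loose closed cardboard carton with a white paper band, standing: 56 mm along its x, 36 mm along its y, 60 mm high, about 60 g. Origin at the centre of its underside, z up. Stands on the bench.
- small_tray: Loose little open stainless tray, holding the slim jar: outside 60 mm along x, 96 mm along y, 34 mm high, 100 g. Its lowest 6 mm is a foot of 40 x 76 mm; above that 4 mm walls, upright outside; inner floor at 10 mm. Origin: centre of its underside, z up. The foot drops 6 mm into the mouth (52 x 88 mm) of a like tray, 6 mm play each side: stacked, it stands 28 mm above the tray below.
- spare_trays: Target: two empty trays like small_tray, already nested one on the other, fixed to the bench, 62 mm high in all (rim of the upper one). Origin at the centre of the underside of the lower one; x along the 60 mm side, y along the 96 mm side, z up. A third tray nested on them has its origin 56 mm above this origin.
- slim_jar: Loose slim black screw-lid jar with a blank white label band: an upright cylinder of diameter 36 mm, height 75 mm, about 60 g. Origin at the centre of its underside, z up. Stands on the inner floor of small_tray, on its long centre line, up to 18 mm off the middle.
- oblong_tray: Target: oblong grey plastic tray fixed to the bench, 88 mm along its x, 172 mm along its y, walls 20 mm high and 4 mm thick, floor 4 mm thick. A like divider at y = 0 makes two compartments of about 80 x 80 mm, centred at y = +42 and -42 mm. Origin at the centre of its underside, z up.
- square_tray: Target: square grey plastic tray fixed to the bench, outside 130 x 130 mm, no divider, walls 20 mm high and 4 mm thick, floor 4 mm thick. Origin at the centre of its underside, x and y along its sides, z up.
- beaker: Bystander, to be left alone: a small empty glass beaker, 42 mm across the rim, 55 mm high, standing loose on the bench among the stock. Origin at the centre of its underside, z up.

How it is judged:
By the outcome, as a careful person would: the job done as asked, in the order asked, and still so for the second after the job is handed in, with the robot touching nothing.
It also fails if it takes over 120 s, if anything falls off the work surface, if the arm or the gripper's body presses on something with over 40 N, if the wrist force passes 120 N, or if a joint passes its speed limit or range.

## Robot

A 6-joint arm with a two-finger parallel gripper is mounted at the origin on the work surface. World frame = base frame: x ahead of the robot, y to its left, z up, the work surface at z = 0. Lengths are in m, angles in rad, forces in N, time in s.
With the tool pointing down it reaches from about 0.275 to 0.725 m from the base axis. Payload 5.6 kg.
Tool frame: the origin (TCP) lies at the very end of the fingers, on their centre line; the grasp point (between the pads) lies 19 mm behind it (ctrl.grip_depth is the distance from the TCP to the grasp point, in m); z points along the fingers, y is the line along which they close (so a half turn about z gives the same grasp; the last joint's range is limited). The gripper opens to 85 mm and grips with 20 to 120 N. Pads are 22 mm wide; open, the fingers measure 114 mm over their backs; the gripper's body (76 mm by 85 mm) begins 54 mm behind the grasp point. The pads swing forward as they close: fully open they stand 13 mm farther back than shut.
Start: joints at [-1.02, 0.255, 0.108, 0, -1.424, -0.285], TCP at [0.144, -0.531, 0.231] pointing down, gripper open.
Joint ranges: [-2.95, 2.95], [-1.21, 1.97], [-1.09, 1.5], [-2.87, 1.71], [-2.94, -0.07], [-3.05, 3.05]. Speed limits (rad/s): [2.57, 2.57, 3.14, 3.14, 3.14, 3.14].

## Interface

Orientations are given as a unit quaternion [w, x, y, z].
In Python, from rig import ctrl gives the robot as it stands.
- The arm moves only by the tool move_tool, called after ">>>" as name(argument=value, ...), one argument or row to a line, values as JSON. Schema: {"type":"object","properties":{"rows":{"type":"object","properties":{"moves":{"type":"array","items":{"type":"array","items":{"type":"number"},"minItems":5,"maxItems":5},"minItems":1,"maxItems":12}},"additionalProperties":false,"required":["moves"]},"only":{"type":"string"},"quiet":{"type":"boolean"},"lines":{"type":"string"}},"required":["rows"],"additionalProperties":false}. rows is an object whose key "moves" holds a list of rows, 1 to 12 of them, each of 5 numbers: the finger opening in m, then dx, dy, dz in m, then a turn about the tool's z in rad; each row shifts and turns the commanded pose from where the row before left it, along the tool's axes as they then stand; what a row does not reach is not made up. A row lasts 1/10 s, in which the tool goes at most 0.05 m and 0.15 rad, less where a joint would pass 70% of its speed; a pose out of reach is approached as far as the arm can. The fingers move at their own pace and stop on an object; the grip force is fixed at half the most. Time passes only in rows, so rows that do not move let the fingers close. The tool returns the time, the measured TCP pose, the force, the opening and the grip force at its end. only (a regular expression) keeps the lines of the reply that match it, lines (a string "A,B") keeps lines A to B, and quiet returns only ok. Input that does not fit is refused with a message, and nothing moves.
- ctrl.observe(): the state, without advancing time (a new reading comes with each control period).
- ctrl.read_camera(name): name is "scene" or "top"; returns the picture (400x640x3 uint8, blue, green, red); there is no depth.
- ctrl.camera_model(name): a dict with "fx", "fy", "cx", "cy" (pixels), "rvec" (rotation vector, rad) and "tvec" (3), from world to camera coordinates, as OpenCV has them. Camera axes: x right, y down, z forward; pixel columns grow to the right and rows downward; lengths in m; the calibration is good to about 2 mm. A picture is of the moment at which its call begins. camera_model takes no time and is no camera call.
- ctrl.job_done(): hands the job in; it is judged then, once.
The state is a dict: "time": time; "joint_positions": joint angles; "joint_vel": joint speeds; "tau": joint torques, N m; "ee_pos": TCP position; "tcp_rot": TCP orientation; "wrist_force": force on the tool from outside, world axes, zero at the start; "torque": the same for the moment, N m; "opening": finger opening in m; "grasp_force": force on a finger pad.
Only numpy, scipy, OpenCV 4.12 (cv2) and the standard library are available. Lean on these libraries where they do the work, as an engineer would, in place of code of your own. Each camera call takes 0.05 s, during which the arm holds its last target. There are 200 camera calls.

## Working session

There is one attempt and no reset: what is moved stays moved. The work goes in short steps, Python scripts to look and compute and a tool call to move; the robot and the scene stay as the last step left them, time stands still between calls to the robot, and variables do not carry over. Pictures are saved under pics/ and viewed, at most 14 in all, crops included, and the job is handed in when it is done.

```bash
ls; mkdir -p pics; python3 - <<'E'
from rig import ctrl
import cv2
for n in("scene","top"):
    im=ctrl.read_camera(n); cv2.imwrite(f"pics/{n}0.png",im); print(ctrl.camera_model(n))
print(ctrl.observe(), ctrl.grip_depth)
E
```

```text
pics
{'fx': 372.5113027276838, 'fy': 372.5113027276838, 'cx': 321.19095472467654, 'cy': 199.26086028552106, 'rvec': array([ 2.30659532,  0.67845371, -0.24548612]), 'tvec': array([-0.46449996, -0.16768946,  1.20719268])}
{'fx': 440.3044481372688, 'fy': 440.3044481372688, 'cx': 313.58067523418686, 'cy': 207.35857956511177, 'rvec': array([ 2.16329441, -2.10934684,  0.13006668]), 'tvec': array([0.00263983, 0.54798931, 0.97807642])}
{'time': 0.1, 'joint_positions': array([-1.02041578e+00,  2.55686184e-01,  1.07153461e-01, -4.06192704e-04,
       -1.42388802e+00, -2.84634336e-01]), 'joint_vel': array([ 0.00033792, -0.00087913,  0.00356495,  0.0019199 ,  0.00119406,
        0.00016074]), 'tau': array([-1.54748257e-03, -3.87603450e+01,  2.38473862e+01,  5.37779957e+00,
       -3.76709533e-03, -2.56443528e-06]), 'ee_pos': array([ 0.14440277, -0.530261  ,  0.23049726]), 'tcp_rot': array([-1.45707110e-04, -1.32452789e-01,  9.91188962e-01,  8.23895143e-04]), 'wrist_force': array([0.01963262, 0.78911329, 0.01024292]), 'torque': array([ 0.00412723, -0.01175615,  0.02746723]), 'grasp_force': 0.0, 'opening': 0.0852033443695431} 0.0187
```

View pics/scene0.png

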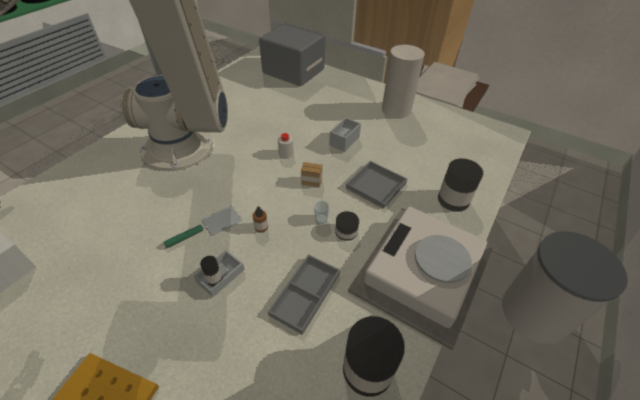

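View pics/top0.png

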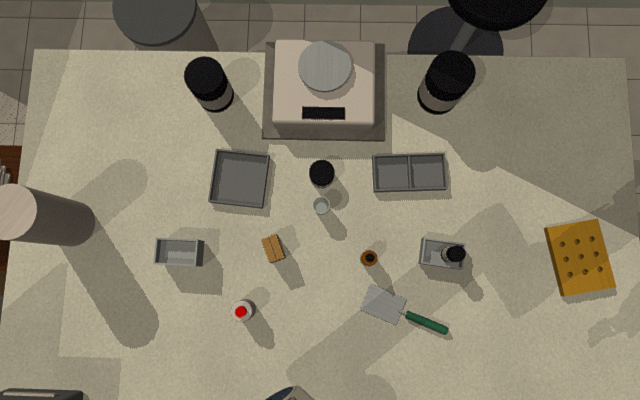

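Scene view: the trays are at about (305,293), (376,184), (218,272, with slim jar) and spare trays at (345,135). The top view shows the same objects, with the beaker at (321,206) close below the squat jar at (321,173).

```bash
cat > h.py <<'E'
from rig import ctrl
import numpy as np, cv2
def cam(n):
    m=ctrl.camera_model(n); K=np.array([[m['fx'],0,m['cx']],[0,m['fy'],m['cy']],[0,0,1.]])
    return K,np.array(m['rvec'],float),np.array(m['tvec'],float)
def ray(n,px):
    K,r,t=cam(n); R=cv2.Rodrigues(r)[0]
    return -R.T@t, R.T@np.linalg.inv(K)@np.array([px[0],px[1],1.])
def onz(n,px,z):
    c,d=ray(n,px); return c+d*(z-c[2])/d[2]
def tri(a,b): # a in scene, b in top
    (c1,d1),(c2,d2)=ray("scene",a),ray("top",b)
    s=np.linalg.lstsq(np.c_[d1,-d2],c2-c1,rcond=None)[0]
    p,q=c1+d1*s[0],c2+d2*s[1]; return (p+q)/2,np.linalg.norm(p-q)
def proj(n,P):
    K,r,t=cam(n); return cv2.projectPoints(np.atleast_2d(np.asarray(P,float)),r,t,K,None)[0].reshape(-1,2)
def crop(n,tag,x,y,w,h,s):
    im=ctrl.read_camera(n)[y:y+h,x:x+w]; cv2.imwrite(f"pics/{tag}.png",cv2.resize(im,None,fx=s,fy=s,interpolation=cv2.INTER_CUBIC))
E
python3 - <<'E'
from h import *
for n in("scene","top"): print(ray(n,(320,200))[0],proj(n,[[.144,-.53,.23],[0,0,0],[.4,0,0]]))
for k,p in dict(squat=(321,173),beak=(321,206),carton=(273,249),drop=(369,257),small=(442,253),spare=(180,253),obl=(410,173),sq=(240,179)).items(): print(k,onz("top",p,.03))
a=cv2.imread("pics/top0.png");b=cv2.imread("pics/scene0.png")
cv2.imwrite("pics/a.png",cv2.resize(a[140:280,145:475],(792,336),interpolation=cv2.INTER_CUBIC))
cv2.imwrite("pics/b.png",cv2.resize(b[110:340,190:420],(598,598),interpolation=cv2.INTER_CUBIC))
E
```

```text
[ 0.88869545 -0.55718468  0.77521594] [[-20.6555781  230.43351181]
 [177.8571788  147.51583226]
 [276.8237282  196.73309863]]
[ 0.40225501 -0.0079025   1.04645172] [[622.16032718 430.86388191]
 [314.76905606 454.04904744]
 [319.24739456 272.10835091]]
squat [0.63141859 0.00139316 0.03      ]
beak [ 5.52743383e-01 -5.19031297e-04  3.00000000e-02]
carton [0.44991398 0.10768258 0.03      ]
drop [ 0.43732895 -0.11325179  0.03      ]
small [ 0.45075597 -0.27953982  0.03      ]
spare [0.43515885 0.32278154 0.03      ]
obl [ 0.63604441 -0.20760525  0.03      ]
sq [0.6126949  0.19240125 0.03      ]
```

View pics/a.png

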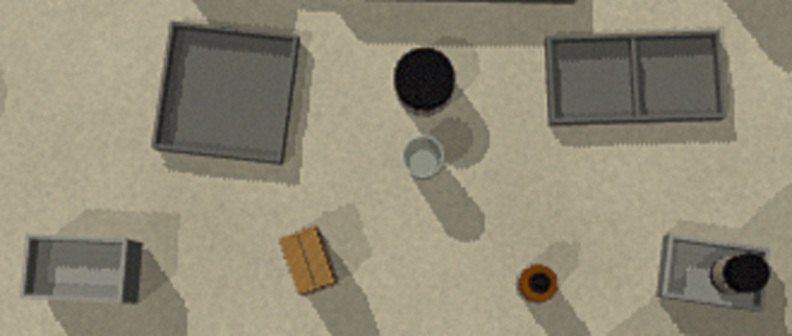

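View pics/b.png

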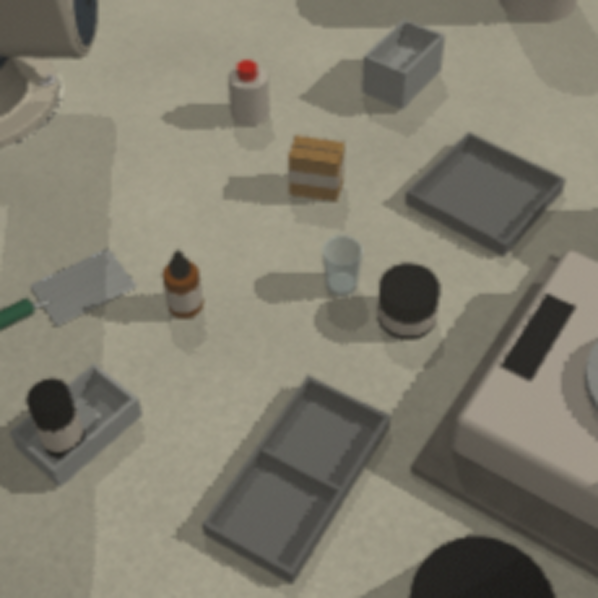

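```bash
cat > m.py <<'E'
from h import *
A=lambda p:(p[0]/2.4+145-.3,p[1]/2.4+140-.3); B=lambda p:(p[0]/2.6+190-.3,p[1]/2.6+110-.3)
T=dict(obl=([(206,528),(292,580),(389,421),(309,378)],[(723,117),(719,30),(546,38),(551,124)],.02),
sq=([(470,134),(563,184),(505,252),(407,198)],[(153,149),(172,23),(299,37),(281,162)],.02),
small=([(94,369),(140,405),(62,480),(14,440)],[(660,296),(668,235),(768,249),(764,309)],.034),
spare=([(405,23),(444,41),(402,75),(364,59)],[(22,299),(27,237),(127,239),(123,303)],.062))
for k,(b,a,z) in T.items():
    P=np.array([tri(B(p),A(q))[0] for p,q in zip(b,a)])
    Q=np.array([onz("top",A(q),z)[:2] for q in a]).astype(np.float32)
    S=np.array([onz("scene",B(q),z)[:2] for q in b]).astype(np.float32)
    print(k,"tri z",P[:,2].round(3),P.mean(0).round(4),"\n top",cv2.minAreaRect(Q),Q.mean(0),"\n scn",cv2.minAreaRect(S),S.mean(0))
a=cv2.imread("pics/top0.png");b=cv2.imread("pics/scene0.png")
def blobs(im,mask,box):
    x0,y0,x1,y1=box; m=np.zeros(mask.shape,np.uint8); m[y0:y1,x0:x1]=mask[y0:y1,x0:x1]*255
    c=max(cv2.findContours(m,0,1)[0],key=cv2.contourArea); return c
dk=lambda im:(im.max(2)<60)
def org(im): h=cv2.cvtColor(im,cv2.COLOR_BGR2HSV); return (h[...,1]>130)&(h[...,0]<22)&(h[...,2]>40)
for k,n,im,mk,box in [("squat","top",a,dk,(300,150,345,190)),("slim","top",a,dk,(440,240,470,266)),("carton","top",a,org,(255,228,292,268)),("drop","top",a,org,(355,245,385,272)),
 ("bulb","top",a,dk,(355,245,385,272)),
 ("squat","scene",b,dk,(333,208,362,236)),("slim","scene",b,dk,(198,252,222,278)),("bulb","scene",b,dk,(250,200,270,218)),("carton","scene",b,org,(298,160,326,190)),("dropb","scene",b,org,(250,205,272,235))]:
    c=blobs(im,mk(im),box); print(k,n,"bbox",cv2.boundingRect(c),"rect",cv2.minAreaRect(c),cv2.contourArea(c))
E
python3 m.py
```

```text
obl tri z [0.013 0.015 0.011 0.015] [ 0.6421 -0.2094  0.0134] 
 top ((0.6414988040924072, -0.20829269289970398), (0.08785046637058258, 0.1718091368675232), 3.690376043319702) [ 0.64125746 -0.2075315 ] 
 scn ((0.6430567502975464, -0.21269874274730682), (0.0864080861210823, 0.1737281233072281), 3.27728533744812) [ 0.6434769  -0.21307674]
sq tri z [0.015 0.011 0.008 0.009] [0.6182 0.1982 0.0109] 
 top ((0.6166059970855713, 0.19669340550899506), (0.12910033762454987, 0.12905913591384888), 84.95296478271484) [0.61685884 0.19700754] 
 scn ((0.6206831336021423, 0.19005602598190308), (0.13842834532260895, 0.12787488102912903), 85.74503326416016) [0.62083256 0.18880242]
small tri z [0.026 0.024 0.022 0.027] [ 0.4508 -0.2825  0.0246] 
 top ((0.45086267590522766, -0.27939000725746155), (0.09793766587972641, 0.05848109722137451), 84.37654113769531) [ 0.450414   -0.27978423] 
 scn ((0.4562460780143738, -0.28574904799461365), (0.09487927705049515, 0.06189899519085884), 85.66761779785156) [ 0.45605505 -0.28602028]
spare tri z [0.054 0.049 0.059 0.057] [0.4359 0.324  0.0549] 
 top ((0.43599325418472
[... 627 characters left out ...]
drop top bbox (362, 250, 15, 16) rect ((369.0, 257.5), (15.0, 14.0), 90.0) 165.0
bulb top bbox (365, 254, 10, 8) rect ((369.5, 257.5), (7.0, 9.0), 90.0) 51.0
squat scene bbox (336, 212, 22, 22) rect ((346.5, 222.5), (21.0, 21.0), 90.0) 360.5
slim scene bbox (201, 256, 17, 20) rect ((209.0, 265.5), (19.0, 16.0), 90.0) 240.5
bulb scene bbox (256, 208, 7, 9) rect ((259.0, 212.0), (8.0, 6.0), 90.0) 36.0
carton scene bbox (303, 167, 17, 6) rect ((311.10809326171875, 169.35134887695312), (16.439899444580078, 3.2879796028137207), 9.462322235107422) 36.5
dropb scene bbox (253, 212, 13, 10) rect ((259.20123291015625, 216.81097412109375), (8.724091529846191, 12.147468566894531), 83.6598129272461) 48.5
```

```bash
cat >> h.py <<'E'
from scipy.spatial.transform import Rotation as Rn
def plan(P,yaw=None):
    """print move in tool axes to P; yaw = world angle of closing line (deg)"""
    s=ctrl.observe(); q=s['tcp_rot']; R=Rn.from_quat([q[1],q[2],q[3],q[0]]).as_matrix()
    y=np.degrees(np.arctan2(R[1,1],R[0,1])); turn=0
    if yaw is not None: turn=-np.radians((yaw-y+90)%180-90)
    R2=R@Rn.from_rotvec([0,0,turn]).as_matrix()
    d=np.array(P)-s['ee_pos']
    print("t%.1f"%s['time'],s['ee_pos'].round(4),"yaw%.1f"%y,"j6 %.2f"%s['joint_positions'][5],"turn %.3f"%turn,"before turn",(R.T@d).round(4),"after turn",(R2.T@d).round(4))
E
python3 - <<'E'
from h import *
A=lambda p:(p[0]/2.4+145-.3,p[1]/2.4+140-.3)
for k,p,z in [("squat",(425,78),.05),("beaker",(424,157),.055),("drop",(538,283),.082),("bulb",(540,282),.082),("carton",(308.5,260),.06),("slim",(746,272),.085)]: print(k,onz("top",A(p),z))
print(tri((346,220.5),A((425,78))),tri((259,207.5),A((540,282))),tri((209,262),A((746,272))))
c=np.array([onz("top",A(p),.06)[:2] for p in[(279,237),(317,227),(336,283),(302,294)]],np.float32);print(cv2.minAreaRect(c))
plan([.636,0,.2],90)
E
```

```text
squat [ 6.28840329e-01 -5.55087869e-04  5.00000000e-02]
beaker [ 0.55109423 -0.00148565  0.055     ]
drop [ 0.43419516 -0.10758502  0.082     ]
bulb [ 0.43514216 -0.10938269  0.082     ]
carton [0.45067675 0.10381544 0.06      ]
slim [ 0.44881232 -0.29389849  0.085     ]
(array([ 0.62791184, -0.00184203,  0.04630444]), np.float64(0.0043333795902291685)) (array([ 0.43494811, -0.11006462,  0.07833141]), np.float64(0.000869524161669412)) (array([ 0.44780418, -0.29623213,  0.08154299]), np.float64(0.0034554660306597234))
((0.4507286846637726, 0.1048506498336792), (0.05826200172305107, 0.03660959005355835), 20.882631301879883)
t0.1 [ 0.1444 -0.5303  0.2305] yaw105.2 j6 -0.28 turn 0.266 before turn [-0.6136  0.3825  0.0311] after turn [-0.4916  0.5302  0.0311]
```

>>> move_tool(
  rows={"moves": [[0.085,0,0,0,0.133],[0.085,0,0,0,0.133],[0.085,-0.033,0.035,0,0],[0.085,-0.033,0.035,0,0],[0.085,-0.033,0.035,0,0],[0.085,-0.033,0.035,0,0],[0.085,-0.033,0.035,0,0],[0.085,-0.033,0.035,0,0],[0.085,-0.033,0.035,0,0],[0.085,-0.033,0.035,0,0],[0.085,-0.033,0.035,0,0],[0.085,-0.033,0.035,0,0]]},
)

```text
time: 1.3
ee_pos: [0.4754, -0.1789, 0.2311]
tcp_rot: [-0.0, -0.0, 1.0, 0.0]
wrist_force: [0.5, -1.4, 0.4]
opening: 0.0846
grasp_force: 0.0
```

```bash
python3 - <<'E'
from h import *
plan([.629,-.001,.12],90)
E
```

```text
t1.3 [ 0.4754 -0.1789  0.2311] yaw90.0 j6 -1.52 turn 0.000 before turn [-0.1537  0.1779  0.1111] after turn [-0.1536  0.1779  0.1111]
```

>>> move_tool(
  rows={"moves": [[0.085,-0.031,0.0356,0,0],[0.085,-0.031,0.0356,0,0],[0.085,-0.031,0.0356,0,0],[0.085,-0.031,0.0356,0,0],[0.085,-0.03,0.0355,0,0],[0.085,0,0,0.04,0],[0.085,0,0,0.04,0],[0.085,0,0,0.03,0],[0.085,0,0,0,0]]},
)

```text
time: 2.2
ee_pos: [0.6251, -0.0029, 0.1157]
tcp_rot: [-0.005, 0.0, 1.0, -0.0]
wrist_force: [-0.6, -0.3, 0.0]
opening: 0.0852
grasp_force: 0.0
```

```bash
python3 - <<'E'
from h import *
plan([.629,-.001,.02],90)
p=ctrl.observe()['ee_pos']
for n in("scene","top"): print(proj(n,[p+[0,.0425,.012],p-[0,.0425,-.012],p]))
crop("scene","c1",250,100,180,180,3.3); 
E
```

```text
t2.2 [ 0.6251 -0.0029  0.1157] yaw90.0 j6 -1.81 turn -0.001 before turn [-0.005   0.002   0.0956] after turn [-0.005   0.0019  0.0956]
[[356.42506438 187.74634558]
 [338.83240403 209.44198218]
 [347.53075058 201.69684616]]
[[302.89391269 165.43523925]
 [342.66076681 166.28083287]
 [322.75427313 167.17047154]]
```

View pics/c1.png

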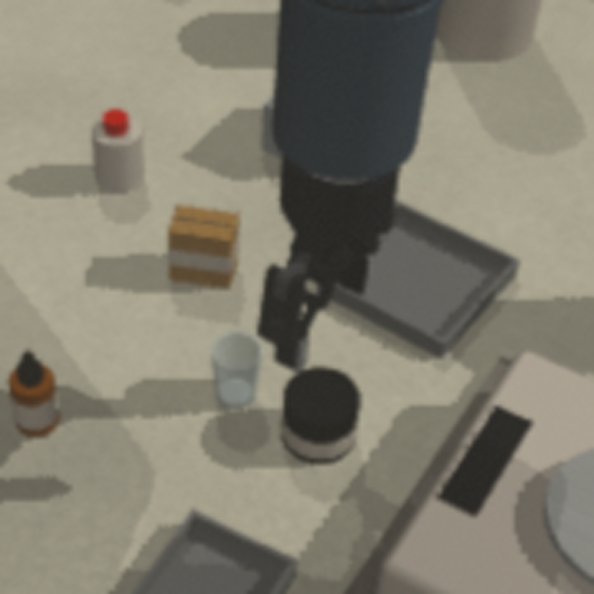

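>>> move_tool(
  rows={"moves": [[0.085,-0.003,0.001,0,0],[0.085,0,0,0.035,0],[0.085,0,0,0.035,0],[0.085,0,0,0.03,0],[0.055,0,0,0,0],[0.05,0,0,0,0],[0.05,0,0,0,0],[0.05,0,0,0,0],[0.05,0,0,0,0]]},
)

```text
time: 3.15
ee_pos: [0.6335, -0.0016, 0.0239]
tcp_rot: [0.002, -0.0, 1.0, 0.0]
wrist_force: [-0.4, 2.2, 6.7]
opening: 0.0583
grasp_force: 65.1
```

```bash
python3 - <<'E'
from h import *
plan([.639,-.168,.09],94)
E
```

```text
t3.1 [ 0.6335 -0.0016  0.0239] yaw90.0 j6 -1.82 turn -0.070 before turn [-0.0058 -0.1664 -0.0661] after turn [ 0.0058 -0.1664 -0.0661]
```

>>> move_tool(
  rows={"moves": [[0.05,0,0,-0.02,0],[0.05,0,0,-0.03,0],[0.05,0,0,-0.03,-0.07],[0.05,0,0,0,0]]},
)

```text
time: 3.55
ee_pos: [0.6347, -0.0018, 0.1071]
tcp_rot: [0.005, -0.036, 0.999, 0.0]
wrist_force: [1.0, -0.9, -0.9]
opening: 0.0582
grasp_force: 64.5
```

```bash
python3 - <<'E'
from h import *
plan([.640,-.168,.09],94)
print(ctrl.observe()['grasp_force'],ctrl.observe()['opening'])
crop("scene","c2",250,100,180,180,3.3); 
E
```

```text
t3.5 [ 0.6347 -0.0018  0.1071] yaw94.1 j6 -1.74 turn 0.002 before turn [ 0.0068 -0.1661  0.017 ] after turn [ 0.0064 -0.1661  0.017 ]
64.49237331748009 0.058236608959971
```

View pics/c2.png

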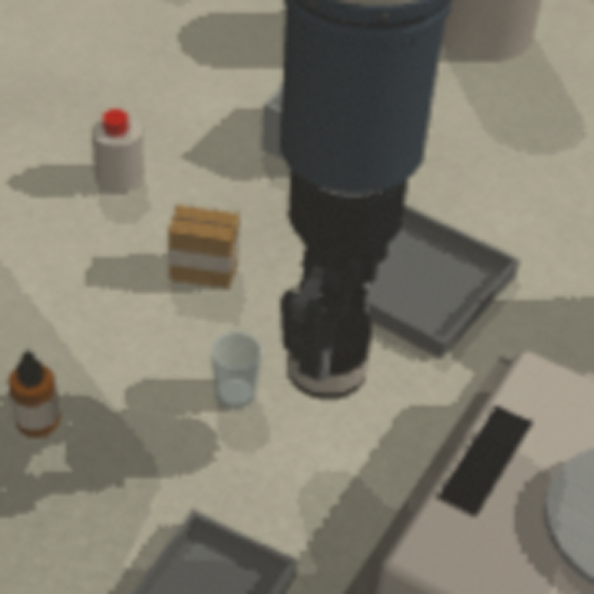

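>>> move_tool(
  rows={"moves": [[0.05,0.001,-0.0415,0,0],[0.05,0.001,-0.0415,0,0],[0.05,0.001,-0.0415,0,0],[0.05,0.001,-0.0415,0,0],[0.05,0,0,0,0]]},
)

```text
time: 4.1
ee_pos: [0.638, -0.1725, 0.0998]
tcp_rot: [-0.001, -0.032, 0.999, -0.0]
wrist_force: [-1.0, 1.5, -1.0]
opening: 0.058
grasp_force: 64.7
```

```bash
python3 - <<'E'
from h import *
plan([.643,-.168,.0285],94)
crop("scene","c3",260,200,130,130,4.5); 
E
```

```text
t4.1 [ 0.638  -0.1725  0.0998] yaw93.7 j6 -1.48 turn -0.006 before turn [-0.0055  0.0042  0.0713] after turn [-0.0055  0.0042  0.0713]
```

View pics/c3.png

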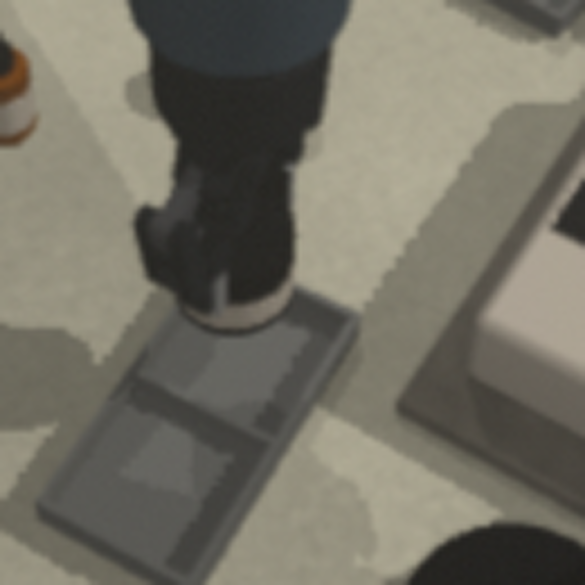

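>>> move_tool(
  rows={"moves": [[0.05,-0.005,0.004,0,0],[0.05,0,0,0.03,0],[0.05,0,0,0.025,0],[0.05,0,0,0.01,0],[0.05,0,0,0,0],[0.05,0,0,0,0]]},
)

```text
time: 4.75
ee_pos: [0.6448, -0.1629, 0.0374]
tcp_rot: [0.001, -0.035, 0.999, -0.0]
wrist_force: [0.2, -0.2, -0.7]
opening: 0.0582
grasp_force: 64.7
```

```bash
python3 - <<'E'
from h import *
plan([.643,-.168,.0285],94)
E
```

```text
t4.8 [ 0.6448 -0.1629  0.0374] yaw94.1 j6 -1.49 turn 0.001 before turn [ 0.0022 -0.005   0.0089] after turn [ 0.0022 -0.005   0.0089]
```

>>> move_tool(
  rows={"moves": [[0.05,0.002,-0.005,0,0],[0.05,0,0,0.005,0],[0.05,0,0,0.004,0],[0.05,0,0,0,0],[0.05,0,0,0,0]]},
)

```text
time: 5.25
ee_pos: [0.6425, -0.1688, 0.0279]
tcp_rot: [0.0, -0.035, 0.999, -0.0]
wrist_force: [-1.9, -0.5, 2.9]
opening: 0.0582
grasp_force: 64.9
```

>>> move_tool(
  rows={"moves": [[0.066,0,0,0,0],[0.07,0,0,0,0],[0.075,0,0,-0.01,0],[0.085,0,0,-0.03,0],[0.085,0,0,-0.04,0],[0.085,0,0,-0.04,0],[0.085,0,0,-0.02,0],[0.085,0.045,0.01,0,0],[0.085,0.045,0.01,0,0],[0.085,0.045,0.01,0,0],[0.085,0.045,0.01,0,0],[0.085,0,0,0,0]]},
)

```text
time: 6.45
ee_pos: [0.4541, -0.1406, 0.1677]
tcp_rot: [-0.001, -0.035, 0.999, 0.001]
wrist_force: [0.2, 0.2, 0.5]
opening: 0.0848
grasp_force: 0.0
```

```bash
python3 - <<'E'
from h import *
plan([.435,-.110,.14],90)
crop("top","c4",290,130,180,150,4); 
E
```

```text
t6.5 [ 0.4541 -0.1406  0.1677] yaw94.0 j6 -1.53 turn 0.070 before turn [0.0169 0.0319 0.0277] after turn [0.019  0.0306 0.0277]
```

View pics/c4.png

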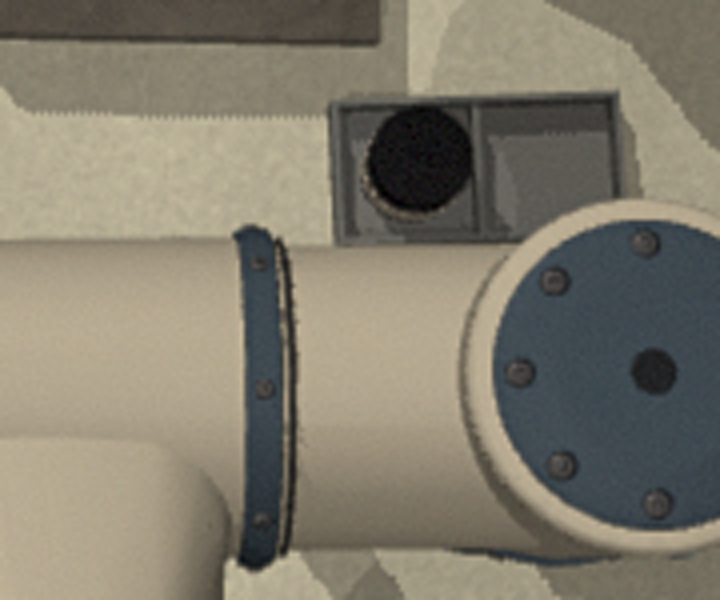

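>>> move_tool(
  rows={"moves": [[0.085,0,0,0,0.07],[0.085,0.019,0.03,0,0],[0.085,0,0,0.03,0],[0.085,0,0,0,0],[0.085,0,0,0,0]]},
)

```text
time: 7.0
ee_pos: [0.4417, -0.1115, 0.1379]
tcp_rot: [-0.0, -0.0, 1.0, -0.0]
wrist_force: [0.2, 0.1, 0.8]
opening: 0.0849
grasp_force: 0.0
```

```bash
python3 - <<'E'
from h import *
print(onz("top",(395,169.75),.054))
plan([.435,-.110,.02],90)
crop("scene","c5",200,150,130,130,4.5); 
E
```

```text
[ 0.63739991 -0.16861485  0.054     ]
t7.0 [ 0.4417 -0.1115  0.1379] yaw90.0 j6 -1.67 turn 0.000 before turn [0.0066 0.0016 0.1179] after turn [0.0066 0.0016 0.1179]
```

View pics/c5.png

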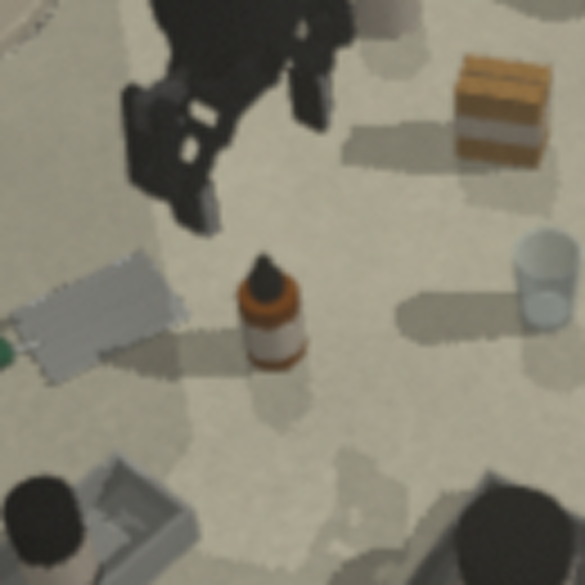

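>>> move_tool(
  rows={"moves": [[0.085,0.0065,0.001,0,0],[0.085,0,0,0.04,0],[0.085,0,0,0.04,0],[0.085,0,0,0.03,0],[0.085,0,0,0.008,0],[0.05,0,0,0,0],[0.03,0,0,0,0],[0.03,0,0,0,0],[0.03,0,0,0,0],[0.03,0,0,0,0],[0.03,0,0,0,0]]},
)

```text
time: 8.15
ee_pos: [0.4359, -0.1102, 0.0211]
tcp_rot: [0.002, -0.0, 1.0, -0.0]
wrist_force: [-0.3, 1.0, 5.3]
opening: 0.0348
grasp_force: 59.4
```

```bash
python3 - <<'E'
from h import *
plan([.644,-.252,.13],94)
E
```

```text
t8.2 [ 0.4359 -0.1102  0.0211] yaw90.0 j6 -1.67 turn -0.069 before turn [-0.2084 -0.1419 -0.1081] after turn [-0.1981 -0.156  -0.1081]
```

>>> move_tool(
  rows={"moves": [[0.03,0,0,-0.03,0],[0.03,0,0,-0.04,-0.035],[0.03,0,0,-0.035,-0.035],[0.03,-0.033,-0.026,0,0],[0.03,-0.033,-0.026,0,0],[0.03,-0.033,-0.026,0,0],[0.03,-0.033,-0.026,0,0],[0.03,-0.033,-0.026,0,0],[0.03,-0.033,-0.026,0,0],[0.03,0,0,0,0],[0.03,0,0,0,0],[0.03,0,0,0,0]]},
)

```text
time: 9.35
ee_pos: [0.6424, -0.2516, 0.125]
tcp_rot: [0.0, -0.035, 0.999, 0.0]
wrist_force: [0.2, -0.3, -0.8]
opening: 0.0347
grasp_force: 60.2
```

```bash
python3 - <<'E'
from h import *
plan([.644,-.252,.0255],94)
E
```

```text
t9.3 [ 0.6424 -0.2516  0.125 ] yaw94.0 j6 -1.35 turn 0.000 before turn [-0.0015 -0.0005  0.0995] after turn [-0.0015 -0.0005  0.0995]
```

>>> move_tool(
  rows={"moves": [[0.03,-0.0015,0,0.03,0],[0.03,0,0,0.03,0],[0.03,0,0,0.02,0],[0.03,0,0,0.01,0],[0.03,0,0,0.005,0],[0.03,0,0,0,0],[0.03,0,0,0,0]]},
)

```text
time: 10.05
ee_pos: [0.6451, -0.252, 0.031]
tcp_rot: [0.001, -0.035, 0.999, -0.0]
wrist_force: [-1.4, -1.2, -0.4]
opening: 0.0349
grasp_force: 60.2
```

>>> move_tool(
  rows={"moves": [[0.03,0,0,0.003,0],[0.03,0,0,0.002,0],[0.03,0,0,0,0],[0.03,0,0,0,0]]},
)

```text
time: 10.45
ee_pos: [0.6447, -0.252, 0.0252]
tcp_rot: [0.001, -0.035, 0.999, -0.0]
wrist_force: [-1.5, 0.4, 4.5]
opening: 0.0346
grasp_force: 60.2
```

>>> move_tool(
  rows={"moves": [[0.05,0,0,0,0],[0.052,0,0,0,0],[0.052,0,0,-0.01,0],[0.055,0,0,-0.03,0],[0.06,0,0,-0.04,0],[0.085,0,0,-0.04,0],[0.085,0,0,-0.03,-0.1],[0.085,0,0,0,-0.1],[0.085,0,0,0,-0.095],[0.085,0,0,0,0]]},
)

```text
time: 11.45
ee_pos: [0.6443, -0.2519, 0.1751]
tcp_rot: [0.0, -0.182, 0.983, -0.0]
wrist_force: [0.2, 0.1, -0.6]
opening: 0.0853
grasp_force: 0.0
```

```bash
python3 - <<'E'
from h import *
plan([.451,.104,.15],110.9)
E
```

```text
t11.4 [ 0.6443 -0.2519  0.1751] yaw110.9 j6 -1.06 turn 0.001 before turn [0.0533 0.4015 0.0249] after turn [0.0537 0.4015 0.0249]
```

>>> move_tool(
  rows={"moves": [[0.085,0.006,0.0445,0,0],[0.085,0.006,0.0445,0,0],[0.085,0.006,0.0445,0,0],[0.085,0.006,0.0445,0,0],[0.085,0.006,0.0445,0,0],[0.085,0.006,0.0445,0,0],[0.085,0.006,0.0445,0,0],[0.085,0.006,0.0445,0,0],[0.085,0.006,0.0445,0,0],[0.085,0,0,0,0],[0.085,0,0,0.02,0],[0.085,0,0,0,0]]},
)

```text
time: 12.65
ee_pos: [0.4495, 0.1026, 0.1526]
tcp_rot: [-0.002, -0.181, 0.984, -0.0]
wrist_force: [-1.5, -0.9, -0.7]
opening: 0.0854
grasp_force: 0.0
```

```bash
python3 - <<'E'
from h import *
plan([.451,.104,.022],110.9)
im1=ctrl.read_camera("scene")[95:215,240:360]; im2=ctrl.read_camera("top")[130:270,200:460]
o=np.zeros((600,790,3),np.uint8); a=cv2.resize(im1,(360,360),interpolation=2); b=cv2.resize(im2,(429,231),interpolation=2)
o[:360,:360]=a; o[:231,361:790]=b; cv2.imwrite("pics/c6.png",o)
E
```

```text
t12.7 [0.4495 0.1026 0.1526] yaw110.8 j6 -1.77 turn -0.002 before turn [-0.0024  0.0007  0.1306] after turn [-0.0024  0.0007  0.1306]
```

View pics/c6.png

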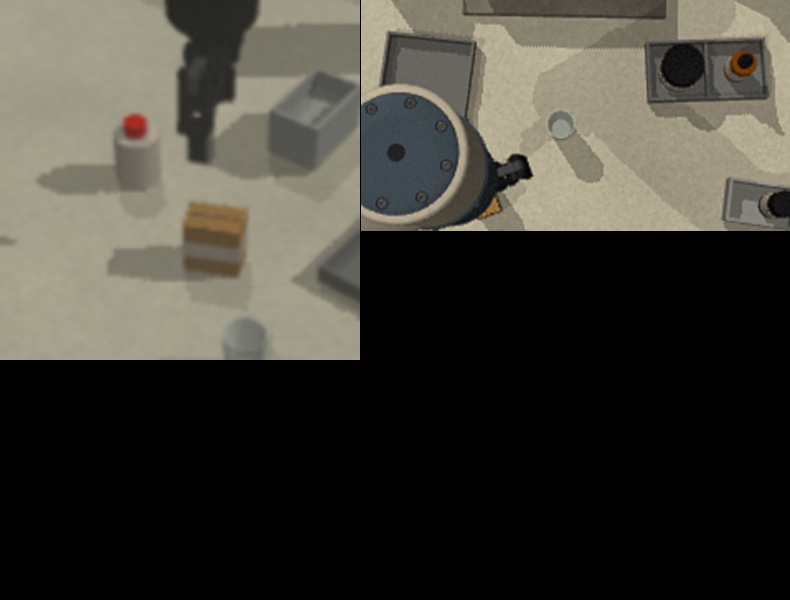

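>>> move_tool(
  rows={"moves": [[0.085,-0.002,0.001,0.04,0],[0.085,0,0,0.04,0],[0.085,0,0,0.03,0],[0.085,0,0,0.018,0],[0.085,0,0,0,0],[0.05,0,0,0,0],[0.03,0,0,0,0],[0.03,0,0,0,0],[0.03,0,0,0,0],[0.03,0,0,0,0],[0.03,0,0,0,0]]},
)

```text
time: 13.85
ee_pos: [0.4536, 0.1052, 0.0276]
tcp_rot: [0.001, -0.182, 0.983, 0.0]
wrist_force: [-0.1, 1.1, 6.5]
opening: 0.0351
grasp_force: 60.8
```

```bash
python3 - <<'E'
from h import *
plan([.6,.226,.12],96)
E
```

```text
t13.8 [0.4536 0.1052 0.0276] yaw110.9 j6 -1.77 turn 0.261 before turn [-0.1802  0.0606 -0.0918] after turn [-0.1585  0.1049 -0.0918]
```

>>> move_tool(
  rows={"moves": [[0.03,0,0,-0.02,0],[0.03,0,0,-0.03,0.113],[0.03,0,0,-0.03,0.113],[0.03,0,0,-0.01,0.113],[0.03,0,0,0,0.113],[0.03,0,0,0,0]]},
)

```text
time: 14.45
ee_pos: [0.4524, 0.1047, 0.1167]
tcp_rot: [0.0, 0.044, 0.999, 0.0]
wrist_force: [-0.4, -0.3, -0.0]
opening: 0.0353
grasp_force: 59.9
```

```bash
python3 - <<'E'
from h import *
plan([.620,.231,.12],85)
E
```

```text
t14.4 [0.4524 0.1047 0.1167] yaw84.9 j6 -2.23 turn -0.001 before turn [-0.1558  0.1405 -0.0031] after turn [-0.1559  0.1404 -0.0031]
```

>>> move_tool(
  rows={"moves": [[0.03,-0.031,0.028,0,0],[0.03,-0.031,0.028,0,0],[0.03,-0.031,0.028,0,0],[0.03,-0.031,0.028,0,0],[0.03,-0.031,0.028,0,0],[0.03,0,0,0,0],[0.03,0,0,0.03,0],[0.03,0,0,0.025,0],[0.03,0,0,0,0],[0.03,0,0,0,0]]},
)

```text
time: 15.45
ee_pos: [0.6189, 0.2302, 0.0614]
tcp_rot: [-0.0, 0.043, 0.999, -0.001]
wrist_force: [0.1, 0.5, -0.2]
opening: 0.0355
grasp_force: 60.0
```

```bash
python3 - <<'E'
from h import *
plan([.620,.231,.0316],85)
E
```

```text
t15.4 [0.6189 0.2302 0.0614] yaw85.1 j6 -2.25 turn 0.002 before turn [-0.001   0.0009  0.0298] after turn [-0.001   0.0009  0.0298]
```

>>> move_tool(
  rows={"moves": [[0.03,0,0,0.015,0],[0.03,0,0,0.008,0],[0.03,0,0,0.004,0],[0.03,0,0,0.002,0],[0.03,0,0,0,0],[0.03,0,0,0,0]]},
)

```text
time: 16.05
ee_pos: [0.6194, 0.2307, 0.0329]
tcp_rot: [0.0, 0.043, 0.999, 0.0]
wrist_force: [0.1, 0.0, -0.4]
opening: 0.0354
grasp_force: 60.0
```

>>> move_tool(
  rows={"moves": [[0.03,0,0,0.002,0],[0.03,0,0,0,0],[0.03,0,0,0,0]]},
)

```text
time: 16.35
ee_pos: [0.6198, 0.2309, 0.0317]
tcp_rot: [0.001, 0.043, 0.999, 0.0]
wrist_force: [-0.5, 0.8, 5.1]
opening: 0.0351
grasp_force: 60.6
```

>>> move_tool(
  rows={"moves": [[0.045,0,0,0,0],[0.05,0,0,0,0],[0.05,0,0,-0.01,0],[0.055,0,0,-0.03,0],[0.085,0,0,-0.05,0],[0.085,0,0,-0.045,0.035],[0.085,0.018,-0.046,0,0],[0.085,0.018,-0.046,0,0],[0.085,0.018,-0.046,0,0],[0.085,0.018,-0.046,0,0],[0.085,0.018,-0.046,0,0],[0.085,0.018,-0.046,0,0]]},
)

```text
time: 17.55
ee_pos: [0.4771, -0.0318, 0.1661]
tcp_rot: [0.001, 0.061, 0.998, 0.0]
wrist_force: [0.9, -1.4, 0.4]
opening: 0.0849
grasp_force: 0.0
```

```bash
python3 - <<'E'
from h import *
plan([.449,-.294,.16],83)
E
```

```text
t17.6 [ 0.4771 -0.0318  0.1661] yaw83.0 j6 -1.96 turn 0.000 before turn [-0.0039 -0.2637  0.0061] after turn [-0.004  -0.2637  0.0061]
```

>>> move_tool(
  rows={"moves": [[0.085,0,-0.043,0,0],[0.085,0,-0.043,0,0],[0.085,0,-0.043,0,0],[0.085,0,-0.043,0,0],[0.085,0,-0.043,0,0],[0.085,0,-0.043,0,0],[0.085,0,0,0.02,0],[0.085,0,0,0,0],[0.085,0,0,0,0]]},
)

```text
time: 18.45
ee_pos: [0.4466, -0.2861, 0.1457]
tcp_rot: [-0.0, 0.061, 0.998, -0.0]
wrist_force: [0.1, 0.1, -0.7]
opening: 0.0853
grasp_force: 0.0
```

```bash
python3 - <<'E'
from h import *
plan([.449,-.294,.048],83)
im1=ctrl.read_camera("scene")[205:305,165:265]; im2=ctrl.read_camera("top")[130:290,190:470]
o=np.zeros((460,790,3),np.uint8); o[:300,:300]=cv2.resize(im1,(300,300),interpolation=2); o[:280,300:790]=cv2.resize(im2,(490,280),interpolation=2); cv2.imwrite("pics/c7.png",o[:300])
E
```

```text
t18.4 [ 0.4466 -0.2861  0.1457] yaw83.0 j6 -1.42 turn 0.000 before turn [-0.0034 -0.0075  0.0977] after turn [-0.0034 -0.0075  0.0977]
```

View pics/c7.png

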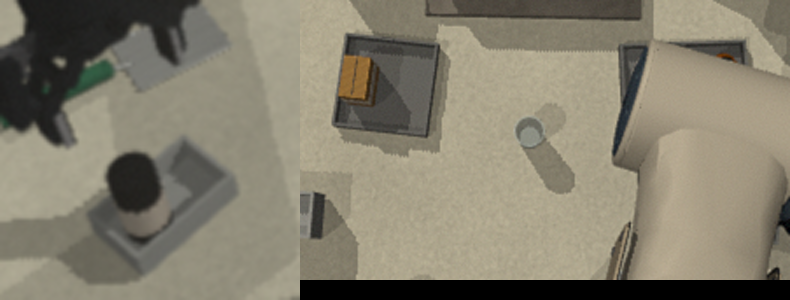

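>>> move_tool(
  rows={"moves": [[0.085,-0.0035,-0.0075,0.03,0],[0.085,0,0,0.03,0],[0.085,0,0,0.025,0],[0.085,0,0,0.007,0],[0.085,0,0,0,0],[0.05,0,0,0,0],[0.03,0,0,0,0],[0.03,0,0,0,0],[0.03,0,0,0,0],[0.03,0,0,0,0],[0.03,0,0,0,0]]},
)

```text
time: 19.65
ee_pos: [0.4501, -0.2946, 0.0545]
tcp_rot: [0.001, 0.061, 0.998, -0.001]
wrist_force: [-0.5, 0.4, 5.9]
opening: 0.0345
grasp_force: 58.7
```

```bash
python3 - <<'E'
from h import *
plan([.6135,.163,.17],85)
E
```

```text
t19.6 [ 0.4501 -0.2946  0.0545] yaw83.0 j6 -1.41 turn -0.035 before turn [-0.1068  0.4739 -0.1158] after turn [-0.1231  0.47   -0.1158]
```

>>> move_tool(
  rows={"moves": [[0.03,0,0,-0.03,0],[0.03,0,0,-0.045,-0.035],[0.03,0,0,-0.04,0],[0.03,-0.011,0.042,0,0],[0.03,-0.011,0.042,0,0],[0.03,-0.011,0.042,0,0],[0.03,-0.011,0.042,0,0],[0.03,-0.011,0.042,0,0],[0.03,-0.011,0.042,0,0],[0.03,-0.011,0.042,0,0],[0.03,-0.011,0.042,0,0],[0.03,-0.011,0.042,0,0]]},
)

```text
time: 20.85
ee_pos: [0.5809, 0.0756, 0.168]
tcp_rot: [-0.0, 0.044, 0.999, 0.0]
wrist_force: [-0.1, -0.4, -1.4]
opening: 0.0349
grasp_force: 59.3
```

```bash
python3 - <<'E'
from h import *
plan([.6135,.163,.1],85)
E
```

```text
t20.9 [0.5809 0.0756 0.168 ] yaw85.0 j6 -2.05 turn 0.000 before turn [-0.0249  0.0899  0.068 ] after turn [-0.0249  0.0899  0.068 ]
```

>>> move_tool(
  rows={"moves": [[0.03,-0.011,0.04,0,0],[0.03,-0.011,0.04,0,0],[0.03,0,0,0.03,0],[0.03,0,0,0.03,0],[0.03,0,0,0,0],[0.03,0,0,0,0]]},
)

```text
time: 21.45
ee_pos: [0.6097, 0.1512, 0.1085]
tcp_rot: [-0.0, 0.044, 0.999, -0.001]
wrist_force: [-0.0, -0.6, 0.7]
opening: 0.0353
grasp_force: 59.4
```

```bash
python3 - <<'E'
from h import *
plan([.6135,.163,.0485],85)
E
```

```text
t21.4 [0.6097 0.1512 0.1085] yaw85.0 j6 -2.15 turn 0.000 before turn [-0.0028  0.0121  0.06  ] after turn [-0.0028  0.0121  0.06  ]
```

>>> move_tool(
  rows={"moves": [[0.03,-0.003,0.009,0,0],[0.03,0,0,0.025,0],[0.03,0,0,0.02,0],[0.03,0,0,0.008,0],[0.03,0,0,0.003,0],[0.03,0,0,0,0],[0.03,0,0,0,0]]},
)

```text
time: 22.15
ee_pos: [0.6145, 0.1606, 0.0538]
tcp_rot: [0.001, 0.044, 0.999, 0.0]
wrist_force: [-0.3, -0.7, -1.0]
opening: 0.0348
grasp_force: 59.4
```

>>> move_tool(
  rows={"moves": [[0.03,0,0,0.002,0],[0.03,0,0,0,0],[0.03,0,0,0,0]]},
)

```text
time: 22.45
ee_pos: [0.6137, 0.1603, 0.0505]
tcp_rot: [0.0, 0.044, 0.999, 0.0]
wrist_force: [-0.1, -0.4, -0.7]
opening: 0.0349
grasp_force: 59.4
```

>>> move_tool(
  rows={"moves": [[0.03,0,0,0.002,0],[0.03,0,0,0,0],[0.03,0,0,0,0]]},
)

```text
time: 22.75
ee_pos: [0.6138, 0.1604, 0.0486]
tcp_rot: [0.0, 0.044, 0.999, 0.0]
wrist_force: [0.3, -0.1, 0.8]
opening: 0.0347
grasp_force: 59.4
```

>>> move_tool(
  rows={"moves": [[0.03,0,0,0.001,0],[0.03,0,0,0,0],[0.044,0,0,0,0],[0.047,0,0,0,0],[0.047,0,0,-0.01,0],[0.05,0,0,-0.03,0],[0.06,0,0,-0.04,0],[0.085,0,0,-0.03,0],[0.085,0,0,0,0]]},
)

```text
time: 23.65
ee_pos: [0.6164, 0.1609, 0.1637]
tcp_rot: [0.005, 0.043, 0.999, 0.002]
wrist_force: [0.4, -0.1, -0.5]
opening: 0.0847
grasp_force: 0.0
```

```bash
python3 - <<'E'
from h import *
plan([.451,-.2795,.15],-7)
plan([.451,-.2795,.15],173)
E
```

```text
t23.6 [0.6164 0.1609 0.1637] yaw85.0 j6 -2.16 turn -1.535 before turn [ 0.1267 -0.4532  0.0107] after turn [0.4574 0.1105 0.0107]
t23.6 [0.6164 0.1609 0.1637] yaw85.0 j6 -2.16 turn -1.535 before turn [ 0.1267 -0.4532  0.0107] after turn [0.4574 0.1105 0.0107]
```

>>> move_tool(
  rows={"moves": [[0.085,0.0127,-0.0453,0,0],[0.085,0.0127,-0.0453,0,0],[0.085,0.0127,-0.0453,0,0],[0.085,0.0127,-0.0453,0,0],[0.085,0.0127,-0.0453,0,0],[0.085,0.0127,-0.0453,0,0],[0.085,0.0127,-0.0453,0,0],[0.085,0.0127,-0.0453,0,0],[0.085,0.0127,-0.0453,0,0],[0.085,0.0127,-0.0453,0,0]]},
)

```text
time: 24.65
ee_pos: [0.4466, -0.2815, 0.1577]
tcp_rot: [0.0, 0.043, 0.999, -0.0]
wrist_force: [1.3, -0.1, 0.1]
opening: 0.0846
grasp_force: 0.0
```

>>> move_tool(
  rows={"moves": [[0.085,0,0,0,-0.14],[0.085,0,0,0,-0.14],[0.085,0,0,0,-0.14],[0.085,0,0,0,-0.14],[0.085,0,0,0,-0.14],[0.085,0,0,0,-0.14],[0.085,0,0,0,-0.14],[0.085,0,0,0,-0.14],[0.085,0,0,0,-0.14],[0.085,0,0,0,-0.14],[0.085,0,0,0,-0.135],[0.085,0,0,0,0]]},
)

```text
time: 25.85
ee_pos: [0.4475, -0.2799, 0.1574]
tcp_rot: [0.0, -0.663, 0.749, 0.0]
wrist_force: [-0.2, 0.8, -0.7]
opening: 0.085
grasp_force: 0.0
```

```bash
python3 - <<'E'
from h import *
plan([.451,-.2795,.15],-7)
# top cam tray outline & rest
im2=ctrl.read_camera("top"); cv2.imwrite("pics/top8.png",im2); im1=ctrl.read_camera("scene"); cv2.imwrite("pics/scene8.png",im1)
o=np.zeros((590,790,3),np.uint8); o[:350,:790]=cv2.resize(im2[140:295,140:490],(790,350),interpolation=2); o[350:590,:240]=cv2.resize(im1[230:310,180:260],(240,240),interpolation=2); o[350:590,250:490]=cv2.resize(im1[105:225,310:430],(240,240),interpolation=2); cv2.imwrite("pics/c8.png",o)
E
```

```text
t25.9 [ 0.4475 -0.2799  0.1574] yaw173.0 j6 0.14 turn 0.000 before turn [-0.0008 -0.0035  0.0074] after turn [-0.0008 -0.0035  0.0074]
```

View pics/c8.png

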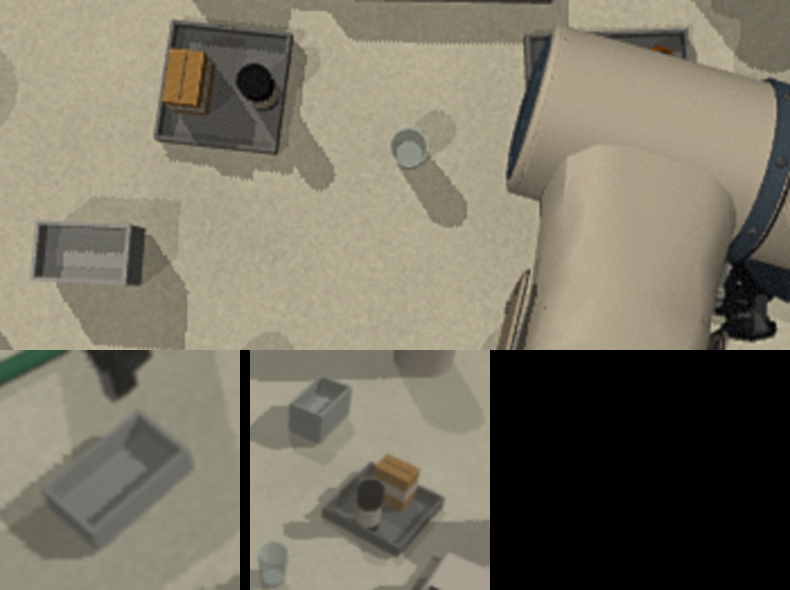

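>>> move_tool(
  rows={"moves": [[0.085,-0.001,-0.0035,0.04,0],[0.085,0,0,0.04,0],[0.085,0,0,0.04,0],[0.085,0,0,0.02,0],[0.085,0,0,0,0],[0.085,0,0,0,0]]},
)

```text
time: 26.55
ee_pos: [0.4517, -0.2797, 0.018]
tcp_rot: [-0.0, -0.662, 0.75, -0.0]
wrist_force: [0.9, 0.4, 0.3]
opening: 0.0847
grasp_force: 0.0
```

```bash
python3 - <<'E'
from h import *
A=lambda p:(p[0]/2.257+140-.3,p[1]/2.257+140-.3)
Q=np.array([onz("top",A(p),.062)[:2] for p in[(37,222),(132,223),(128,285),(32,283)]],np.float32); print(Q.mean(0),cv2.minAreaRect(Q))
d=(Q[1]+Q[2]-Q[0]-Q[3])/2;e=(Q[0]+Q[1]-Q[2]-Q[3])/2;print(np.degrees(np.arctan2(-d[1],-d[0])),np.degrees(np.arctan2(e[1],e[0])))
S=lambda p:(p[0]/3+180-.3,p[1]/3+230-.3)
R=np.array([onz("scene",S(p),.034)[:2] for p in[(139,62),(192,108),(100,198),(46,137)]]);print(R.mean(0),"edge dir",np.degrees(np.arctan2(*(R[0]+R[1]-R[2]-R[3])[::-1])))
plan([.4505,-.2795,.005],-7)
E
```

```text
[0.43646735 0.32129315] ((0.43667688965797424, 0.3213503658771515), (0.061258189380168915, 0.09602885693311691), 0.3416186571121216)
90.593285 -0.12525828
[ 0.45434488 -0.28447159] edge dir 84.62695564265334
t26.6 [ 0.4517 -0.2797  0.018 ] yaw172.9 j6 0.13 turn -0.002 before turn [-0.      0.0012  0.013 ] after turn [-0.      0.0012  0.013 ]
```

>>> move_tool(
  rows={"moves": [[0.085,0,0.001,0.008,-0.025],[0.085,0,0,0.003,0],[0.085,0,0,0,0],[0.06,0,0,0,0],[0.052,0,0,0,0],[0.052,0,0,0,0],[0.052,0,0,0,0],[0.052,0,0,0,0]]},
)

```text
time: 27.35
ee_pos: [0.4509, -0.2795, 0.0071]
tcp_rot: [0.0, -0.672, 0.741, -0.001]
wrist_force: [-0.5, 0.3, 6.0]
opening: 0.0589
grasp_force: 65.6
```

```bash
python3 - <<'E'
from h import *
plan([.4365,.3215,.16],0)
E
```

```text
t27.4 [ 0.4509 -0.2795  0.0071] yaw174.4 j6 0.16 turn -0.098 before turn [-0.5966  0.0727 -0.1534] after turn [-0.6009  0.0141 -0.1534]
```

>>> move_tool(
  rows={"moves": [[0.052,0,0,-0.02,0],[0.052,0,0,-0.03,0],[0.052,0,0,-0.04,-0.049],[0.052,0,0,-0.04,-0.049],[0.052,0,0,-0.024,0],[0.052,0,0,0,0]]},
)

```text
time: 27.95
ee_pos: [0.4521, -0.2801, 0.1641]
tcp_rot: [-0.001, 0.707, -0.707, 0.003]
wrist_force: [0.6, -0.5, -1.1]
opening: 0.0586
grasp_force: 64.9
```

>>> move_tool(
  rows={"moves": [[0.052,-0.045,0.001,0,0],[0.052,-0.045,0.001,0,0],[0.052,-0.045,0.001,0,0],[0.052,-0.045,0.001,0,0],[0.052,-0.045,0.001,0,0],[0.052,-0.045,0.001,0,0],[0.052,-0.045,0.001,0,0],[0.052,-0.045,0.001,0,0],[0.052,-0.045,0.001,0,0],[0.052,-0.045,0.001,0,0],[0.052,-0.045,0.001,0,0],[0.052,-0.045,0.001,0,0]]},
)

```text
time: 29.15
ee_pos: [0.4371, 0.2623, 0.159]
tcp_rot: [0.001, 0.707, -0.707, -0.0]
wrist_force: [1.0, -0.7, -1.0]
opening: 0.059
grasp_force: 64.8
```

```bash
python3 - <<'E'
from h import *
plan([.4365,.3215,.12],0)
E
```

```text
t29.1 [0.4371 0.2623 0.159 ] yaw-180.0 j6 -0.85 turn 0.000 before turn [-0.0593  0.0005  0.0389] after turn [-0.0593  0.0005  0.0389]
```

>>> move_tool(
  rows={"moves": [[0.052,-0.028,0,0,0],[0.052,-0.027,0,0,0],[0.052,0,0,0,0],[0.052,0,0,0.04,0],[0.052,0,0,0.03,0],[0.052,0,0,0,0],[0.052,0,0,0,0]]},
)

```text
time: 29.85
ee_pos: [0.4383, 0.315, 0.0903]
tcp_rot: [-0.001, -0.707, 0.707, -0.0]
wrist_force: [1.0, 0.0, 0.8]
opening: 0.0588
grasp_force: 64.8
```

```bash
python3 - <<'E'
from h import *
plan([.4365,.3215,.065],0)
im=ctrl.read_camera("scene"); cv2.imwrite("pics/scene9.png",im)
t=ctrl.read_camera("top"); cv2.imwrite("pics/top9.png",t)
o=np.zeros((540,790,3),np.uint8); o[:540,:450]=cv2.resize(im[90:162,310:370],(450,540),interpolation=2); o[:330,460:790]=cv2.resize(t[200:310,130:240],(330,330),interpolation=2); cv2.imwrite("pics/c9.png",o)
E
```

```text
t29.9 [0.4383 0.315  0.0903] yaw180.0 j6 -0.91 turn -0.000 before turn [-0.0065  0.0018  0.0253] after turn [-0.0065  0.0018  0.0253]
```

View pics/c9.png

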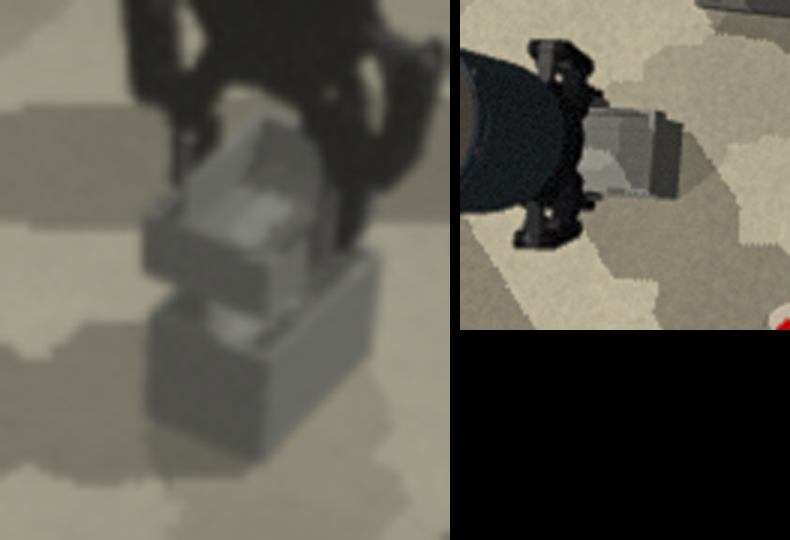

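```bash
python3 - <<'E'
from h import *
S=lambda p:(p[0]/7.5+310-.4,p[1]/7.5+90-.4)
for h,s in(((272,265),(267,352)),((145,212),(147,290))):
    a=onz("scene",S(h),.117);b=onz("scene",S(s),.062);print(a,b,a-b)
# top: near (-y) rim edges
T=lambda p:((p[0]-460)/3+130-.3,p[1]/3+200-.3)
# held -y rim corners / spare
for p in((660,110),(650,197)): print("held rim",onz("top",T(p),.117))
s=ctrl.observe()['ee_pos']
print(proj("top",[[s[0]+.03,s[1]-.048,.117],[s[0]-.03,s[1]-.048,.117],[.4665,.2735,.062],[.4065,.2735,.062]])*1-[130,200])
E
```

```text
[0.46738701 0.26407162 0.117     ] [0.46073768 0.27868729 0.062     ] [ 0.00664932 -0.01461568  0.055     ]
[0.40646049 0.26684165 0.117     ] [0.39677556 0.28755059 0.062     ] [ 0.00968493 -0.02070893  0.055     ]
held rim [0.46837918 0.2619731  0.117     ]
held rim [0.40718035 0.26504749 0.117     ]
[[63.43222271 35.89934314]
 [61.55968749 64.35154602]
 [68.1621262  38.98921569]
 [66.4342639  65.89838706]]
```

```bash
python3 - <<'E'
from h import *
g=cv2.cvtColor(cv2.imread("pics/top8.png"),6).astype(float)
print("row",g[246:252,150:210].mean(0).round().astype(int).tolist())
print("col",g[225:280,170:190].mean(1).round().astype(int).tolist())
for p in((154.5,250),(196.5,250),(180,239),(180,265)): print(p,onz("top",p,.062))
E
```

```text
row [172, 171, 170, 168, 158, 142, 90, 52, 49, 52, 78, 88, 88, 87, 89, 94, 103, 103, 105, 110, 105, 110, 106, 110, 105, 104, 104, 105, 110, 105, 112, 105, 104, 105, 105, 106, 104, 104, 105, 105, 104, 103, 105, 103, 104, 131, 140, 76, 50, 51, 50, 52, 50, 60, 105, 108, 105, 104, 104, 116]
col [168, 167, 160, 156, 156, 154, 153, 152, 152, 151, 150, 149, 151, 148, 135, 105, 98, 105, 106, 104, 103, 105, 104, 104, 102, 104, 116, 135, 139, 140, 139, 140, 138, 128, 122, 124, 124, 125, 130, 138, 133, 125, 125, 125, 125, 126, 126, 126, 126, 125, 125, 128, 129, 129, 131]
(154.5, 250) [0.4393259  0.37043386 0.062     ]
(196.5, 250) [0.44176726 0.27565115 0.062     ]
(180, 239) [0.46543836 0.31458299 0.062     ]
(180, 265) [0.40750824 0.31049091 0.062     ]
```

```bash
python3 - <<'E'
from h import *
g=cv2.cvtColor(cv2.imread("pics/top9.png"),6).astype(float)
for r in (242,250,258): print("row",g[r-2:r+3,175:210].mean(0).round().astype(int).tolist())
for c in (194,): print("col",g[228:275,190:194].mean(1).round().astype(int).tolist())
for c in (193,194,195,196): print(c,onz("top",(c,250),.117))
for c in (235,236,265,266): print(c,onz("top",(192,c),.117))
E
```

```text
row [108, 107, 107, 108, 107, 109, 110, 109, 97, 93, 93, 92, 91, 93, 93, 91, 92, 93, 114, 106, 61, 51, 53, 54, 54, 57, 62, 65, 72, 115, 143, 140, 150, 155, 152]
row [130, 130, 130, 124, 130, 117, 109, 102, 93, 91, 92, 92, 92, 91, 92, 91, 93, 93, 93, 64, 53, 53, 52, 54, 54, 55, 54, 51, 69, 109, 111, 108, 107, 107, 107]
row [129, 129, 126, 127, 126, 126, 127, 127, 126, 122, 102, 93, 90, 90, 92, 92, 94, 95, 71, 53, 53, 53, 53, 55, 53, 53, 52, 56, 103, 112, 111, 110, 110, 110, 108]
col [153, 155, 155, 152, 150, 148, 150, 152, 141, 122, 94, 100, 101, 104, 100, 90, 92, 94, 91, 92, 92, 94, 93, 92, 92, 91, 92, 89, 89, 88, 87, 88, 88, 89, 88, 104, 105, 109, 126, 132, 132, 129, 129, 130, 127, 130, 131]
193 [0.43936802 0.26725337 0.117     ]
194 [0.43942281 0.26512627 0.117     ]
195 [0.43947759 0.26299937 0.117     ]
196 [0.43953237 0.26087267 0.117     ]
235 [0.47104917 0.27149641 0.117     ]
236 [0.46892372 0.27135471 0.117     ]
265 [0.40788684 0.26728556 0.117     ]
266 [0.40580264 0.26714662 0.117     ]
```

>>> move_tool(
  rows={"moves": [[0.052,-0.011,0.002,0,0],[0.052,0,0,0,0],[0.052,0,0,0.004,0],[0.052,0,0,0.004,0],[0.052,0,0,0.004,0],[0.052,0,0,0.004,0],[0.052,0,0,0,0],[0.052,0,0,0,0]]},
)

```text
time: 30.75
ee_pos: [0.4362, 0.3267, 0.0741]
tcp_rot: [-0.0, -0.707, 0.707, -0.0]
wrist_force: [-0.8, -0.6, -0.5]
opening: 0.0588
grasp_force: 64.8
```

>>> move_tool(
  rows={"moves": [[0.052,0,0,0.003,0],[0.052,0,0,0.002,0],[0.052,0,0,0.002,0],[0.052,0,0,0,0],[0.052,0,0,0,0]]},
)

```text
time: 31.25
ee_pos: [0.4362, 0.3268, 0.0673]
tcp_rot: [0.0, 0.707, -0.707, 0.0]
wrist_force: [-0.2, 0.2, -0.9]
opening: 0.0591
grasp_force: 64.8
```

>>> move_tool(
  rows={"moves": [[0.052,0,0,0.002,0],[0.052,0,0,0,0],[0.052,0,0,0,0]]},
)

```text
time: 31.55
ee_pos: [0.4362, 0.3268, 0.0653]
tcp_rot: [-0.0, -0.707, 0.707, 0.0]
wrist_force: [0.2, -0.0, -1.2]
opening: 0.0591
grasp_force: 64.8
```

>>> move_tool(
  rows={"moves": [[0.052,0,0,0.002,0],[0.052,0,0,0,0],[0.052,0,0,0,0]]},
)

```text
time: 31.85
ee_pos: [0.4361, 0.3267, 0.0632]
tcp_rot: [0.0, 0.707, -0.707, 0.0]
wrist_force: [0.6, 0.7, -0.5]
opening: 0.0594
grasp_force: 64.9
```

>>> move_tool(
  rows={"moves": [[0.052,0,0,0.001,0],[0.052,0,0,0,0],[0.052,0,0,0,0]]},
)

```text
time: 32.15
ee_pos: [0.4362, 0.3268, 0.0631]
tcp_rot: [-0.0, 0.707, -0.707, 0.0]
wrist_force: [-3.0, -1.3, 4.9]
opening: 0.0591
grasp_force: 65.6
```

>>> move_tool(
  rows={"moves": [[0.066,0,0,0,0],[0.075,0,0,0,0],[0.085,0,0,0,0],[0.085,0,0,-0.01,0],[0.085,0,0,-0.03,0],[0.085,0,0,-0.04,0],[0.085,0,0,-0.04,0],[0.085,0,-0.03,-0.02,0],[0.085,0,-0.03,0,0]]},
)

```text
time: 33.05
ee_pos: [0.4983, 0.3281, 0.2082]
tcp_rot: [-0.005, 0.708, -0.706, 0.0]
wrist_force: [0.3, 0.4, 0.6]
opening: 0.085
grasp_force: 0.0
```

>>> move_tool(
  rows={"moves": [[0.085,0.045,0,0,0],[0.085,0.045,0,0,0],[0.085,0.045,0.01,0,0],[0.085,0.045,0.02,0,0],[0.085,0.045,0.02,0,0],[0.085,0.045,0.02,0,0],[0.085,0.045,0.02,0,0],[0.085,0.045,0.02,0,0],[0.085,0.045,0,0,0],[0.085,0,0,0,0]]},
)

```text
time: 34.05
ee_pos: [0.3852, -0.0824, 0.2034]
tcp_rot: [0.0, -0.705, 0.709, -0.001]
wrist_force: [-1.1, 0.4, -0.1]
opening: 0.0851
grasp_force: 0.0
```

```bash
python3 - <<'E'
from h import *
im=ctrl.read_camera("scene"); t=ctrl.read_camera("top"); cv2.imwrite("pics/top10.png",t)
o=np.zeros((590,790,3),np.uint8); o[:350]=cv2.resize(t[140:295,140:490],(790,350),interpolation=2)
o[352:590,:238]=cv2.resize(im[105:165,310:370],(238,238),interpolation=2); o[352:590,240:790]=cv2.resize(im[160:340,180:596],(550,238),interpolation=2)
cv2.imwrite("pics/c10.png",o)
g=cv2.cvtColor(t,6).astype(float)
print("row",g[246:252,145:210].mean(0).round().astype(int).tolist())
print("col",g[225:280,170:185].mean(1).round().astype(int).tolist())
E
```

```text
row [177, 179, 177, 176, 157, 143, 77, 52, 52, 54, 80, 92, 91, 90, 91, 92, 107, 108, 107, 115, 109, 113, 109, 113, 114, 114, 115, 109, 114, 109, 114, 110, 114, 109, 115, 109, 115, 110, 108, 109, 109, 109, 109, 107, 108, 108, 139, 145, 77, 51, 52, 64, 60, 56, 54, 54, 53, 52, 62, 110, 112, 108, 108, 108, 120]
col [168, 167, 167, 165, 163, 161, 161, 159, 159, 156, 154, 155, 156, 146, 130, 92, 108, 109, 110, 106, 108, 108, 107, 108, 106, 110, 130, 143, 144, 144, 143, 145, 143, 133, 126, 129, 128, 129, 133, 143, 140, 129, 129, 130, 130, 130, 130, 131, 130, 130, 129, 134, 136, 135, 137]
```

View pics/c10.png

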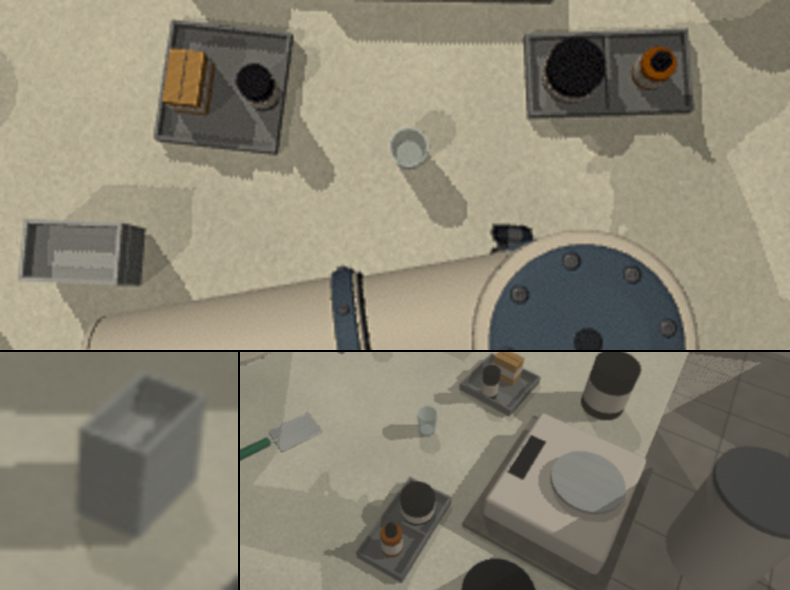

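```bash
python3 - <<'E'
from h import *
print(onz("top",(149.0,250),.09),onz("top",(192.8,250),.09)); print(onz("top",(154.1,250),.062),onz("top",(196.8,250),.062))
print(ctrl.observe()['joint_vel'].round(3))
E
```

```text
[0.43796022 0.3717587  0.09      ] [0.44043486 0.27568428 0.09      ]
[0.4393026  0.37133833 0.062     ] [0.44178466 0.27497546 0.062     ]
[ 0.051  0.009  0.    -0.004  0.003 -0.007]
```

The third tray sits within about 1 mm of the stack below it. All items are upright in their places, and the beaker has not moved.

>>> move_tool(
  rows={"moves": [[0.085,0,0,0,0],[0.085,0,0,0,0]]},
)

```text
time: 34.35
ee_pos: [0.3865, -0.0773, 0.2024]
tcp_rot: [-0.0, 0.708, -0.706, 0.0]
wrist_force: [-0.2, 0.8, -0.5]
opening: 0.0849
grasp_force: 0.0
```

```bash
python3 -c "
from rig import ctrl
print(ctrl.job_done())"
```

```text
the job is handed in; nothing more can be done
None
```

I made up both orders, nested the emptied steel tray squarely on the two spares (rims within about 1 mm in the final top picture), left the beaker standing and untouched, and handed the job in at about 34 s; no verdict came back.

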